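Feel for the hidden catch and pop the craft drawer

ROBOT

A 7-joint arm with a two-finger parallel gripper is mounted at the origin on the work surface. World frame = base frame: x ahead of the robot, y to its left, z up, the work surface at z = 0. Lengths are in m, angles in rad, forces in N, time in s.
With the tool pointing down it reaches from about 0.4 to 0.85 m from the base axis. Payload 10.4 kg.
Tool frame: the origin (TCP) lies between the finger pads; the fingertips stand 11 mm ahead of it and the grasp point (between the pads) lies 8 mm behind it (r.tcp_to_tips is the distance from the TCP to the fingertips, in m); z points along the fingers, y is the line along which they close (so a half turn about z gives the same grasp; the last joint's range is limited). The gripper opens to 87 mm and grips with 3 to 60 N. Pads are 19 mm wide; open, the fingers measure 117 mm over their backs; the gripper's body (75 mm by 190 mm) begins 51 mm behind the grasp point.
Start: joints at [-1.156, 0.332, -0.065, 1.46, 0.022, 1.35, -0.088], TCP at [0.265, 0.566, 0.234] pointing down, gripper open.
Joint ranges: [-2.6, 2.6], [-0.5, 2.12], [-1.47, 1.34], [0.16, 2.42], [-1.27, 4.41], [0.06, 2.06], [-2.6, 2.6]. Speed limits (rad/s): [2.22, 2.22, 2.79, 2.79, 3.14, 3.14, 3.14].

INTERFACE

Orientations are given as a unit quaternion [x, y, z, w].
In Python, from bench import r gives the robot as it stands. The module is installed in compiled form; this text tells all that it offers.
- The arm moves only by the shell command python3 -m crank 'ROWS' [FORCE]. ROWS is JSON, a list of rows, each an object of numbers: "claw": the closure, from -1 (fully open) to 1 (shut); "dx", "dy", "dz": the shift along the tool's x, y, z each as a share of 3 cm, from -1 to 1; "ax", "ay", "az": the turn, a rotation vector about the tool's x, y, z each as a share of 6 degrees, from -1 to 1. A call has 1 to 8 rows; each row shifts and turns the commanded pose from where the row before left it, along the tool's axes as they then stand; what a row does not reach is not made up. A row lasts 1/12 s, in which the tool goes at most 41.7 mm and 7.16 degrees, less where a joint would pass 70% of its speed; a pose out of reach is approached as far as the arm can. A call with a number of a shift or a turn outside -1 to 1 is refused whole. A call with a gripper value outside its range is refused whole. The fingers move at their own pace and stop on an object; FORCE is the grip in N (left out, the last holds). Time passes only in rows, so rows that do not move let the fingers close. It gives the time, the measured TCP pose, the force, the opening and the grip force at its end, in the units of the state.
- r.read_state(): the state, without advancing time (a new reading comes with each control period).
- r.camera(name): name is "side" or "top" or "wrist"; returns a dict with "color" (480x640x3 uint8, red, green, blue), "mtx" (3x3 intrinsics, pixels), "R" (3x3) and "t" (3): a world point X has camera coordinates R X + t; the wrist camera has in their place "hand_eye" (4x4, takes a point from camera to tool coordinates, whose origin is the TCP and whose axes are the flange's). Camera axes: x right, y down, z forward; pixel columns grow to the right and rows downward; lengths in m; the calibration is good to about 2 mm. A picture is of the moment at which its call begins: read the wrist's pose just before it. There is no depth.
- r.close_job(): hands the job in; it is judged then, once.
The state is a dict: "time": time; "joint_positions": joint angles; "joint_vel": joint speeds; "joint_torque": joint torques, N m; "ee_pos": TCP position; "eef_rot": TCP orientation; "ft_force": force on the tool from outside, world axes, zero at the start; "torque": the same for the moment, N m; "width": finger opening in m; "grip_force": force on a finger pad.
Only numpy, scipy, OpenCV 4.12 (cv2) and the standard library are available. Lean on these libraries where they do the work, as an engineer would, in place of code of your own. Each camera call takes 0.05 s, during which the arm holds its last target. There are 200 camera calls.

TASK

The top drawer of the clear craft drawers is childproofed: in the flat top of the tower are six alike inset squares, and one of them is the catch. Feel across the squares with the fingertips, press the one that gives all the way in so that the top drawer springs out and stays out, then move clear. Leave the drawer itself untouched, and do not lift or shift the paint pot, shaker, stapler, bead jar, brush holder or glue stick.

Things in the scene. Friction and masses are not known exactly. Their poses are not given: they have to be found in the camera images.
- tower: fixed tower of three clear drawers with an dusty-red flat top, 200 x 200 mm, 180 mm high; origin at the centre of its underside; x points to its back, y to its left, z up; the drawer fronts face its -x. The strip of top at x from 28 to 100 mm, behind the squares, carries the paint pot
- panel_mid (a point): point on the flat top, midway among six pale pink squares let into it; at tower x = -28, y = 0, z = 180 mm, axes as the tower's. In this frame the squares are centred at x = -28 and 28 mm, y = -56, 0 and 56 mm. Each is 46 x 46 mm in a 48 mm well, its face 1.5 mm below the top. All look alike; five are solid, any one is the catch, and only pressing tells
- catch (a joint): how far the catch is pressed straight down, m: 0 up, 0.007 fully in. It resists with about 3 N, tips over when about 4 mm in and then goes to 7 mm and stays by itself; let go earlier it comes back up. A press of 8 to 12 N at the middle of its square is right
- drawer: the clear top drawer, 146 x 190 x 46 mm, smooth front without a pull, wooden stamps inside; its origin lies at tower x = 0, y = 0, z = 109 mm when shut, axes as the tower's, and at tower x = -40 mm when sprung out to its stop
- paint_pot: small red pot with white lid, 36 mm across, 32 mm high, loose on the strip of the tower's top behind the squares; origin at its underside
- shaker: closed orange plastic glitter shaker, 42 mm across, 100 mm high, standing on the counter at the tower's left; origin at its underside
- stapler: steel stapler, 130 x 36 x 50 mm, long side along its x, on the counter at the tower's right; origin at its underside
- bead_jar: glass jar of wooden beads, 68 mm across, 103 mm high, on the counter; origin at its underside
- brush_holder: grey silicone brush holder with brushes, 76 mm across, 187 mm high with the brushes, on the counter; origin at its underside
- glue_stick: yellow glue stick standing on end, 28 mm across, 90 mm high; origin at its underside

How it is judged:
By the outcome, as a careful person would: the job done as asked, in the order asked, and still so for the second after the job is handed in, with the robot touching nothing.
It also fails if it takes over 51 s, if anything falls off the work surface, if the arm or the gripper's body presses on something with over 40 N, if the wrist force passes 120 N, or if a joint passes its speed limit or range.

## Working session

There is one attempt and no reset: what is moved stays moved. The work goes in short steps, Python scripts to look and compute and a shell command to move; the robot and the scene stay as the last step left them, time stands still between calls to the robot, and variables do not carry over. Pictures are saved under pics/ and viewed, at most 10 in all, crops included, and the job is handed in when it is done.

```bash
mkdir -p pics
python3 - <<'E'
from bench import r
import cv2,numpy as np
s=r.read_state();print(s['time'],s['ee_pos'],s['eef_rot'],s['ft_force'],s['width'],r.tcp_to_tips)
for n in['top','side']:
    c=r.camera(n);cv2.imwrite(f'pics/{n}.png',c['color'][:,:,::-1]);np.savez(f'{n}.npz',**{k:c[k] for k in('mtx','R','t')})
    print(n,c['mtx'].tolist(),(-c['R'].T@c['t']).round(3))
E
```

```text
0.0 [0.26481958 0.56571015 0.23273628] [ 2.17180752e-01  9.76131146e-01 -6.99899657e-04 -1.30955433e-04] [ 0.21809344  0.30445338 -0.76431718] 0.08741726917077534 0.011
top [[618.3192712773173, 0.0, 319.5381013952784], [0.0, 618.3192712773173, 238.35417649005785], [0.0, 0.0, 1.0]] [0.335 0.046 1.477]
side [[545.0783016415422, 0.0, 319.4883754015265], [0.0, 545.0783016415422, 239.37584566731476], [0.0, 0.0, 1.0]] [-0.131 -0.628  1.129]
```

View pics/top.png

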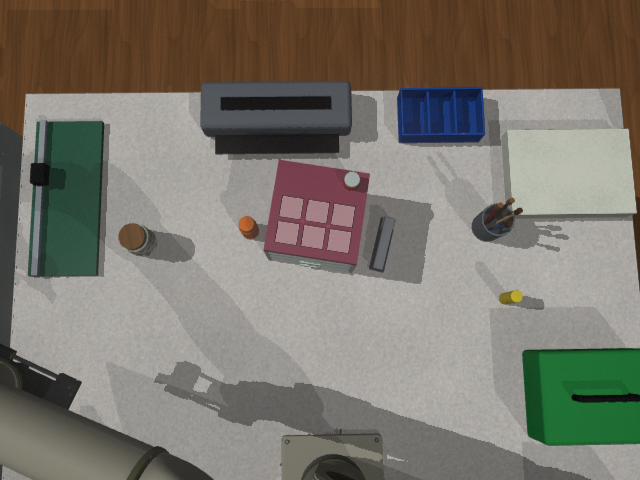

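View pics/side.png

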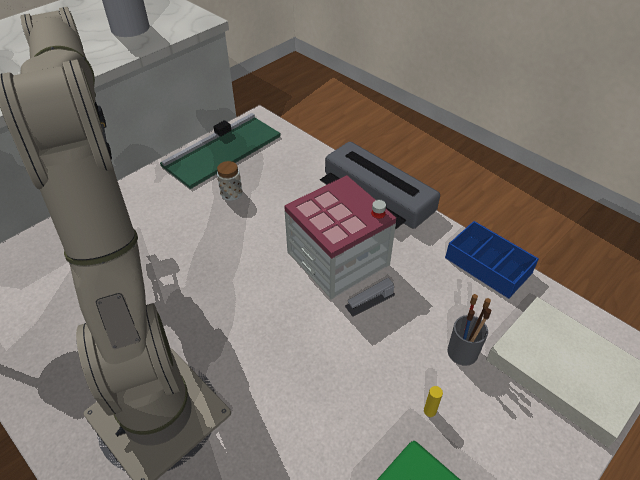

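The top view shows the tower with squares at about (291,208), (317,211), (343,215) in the back row and (287,233), (313,237), (339,240) in the front row. The pot is at (352,180). The side view agrees.

```bash
cat > h.py <<'E'
import numpy as np,cv2
from scipy.spatial.transform import Rotation as Ro
def squares(n):
    c=np.load(n+'.npz');im=cv2.imread(f'pics/{n}.png').astype(int)
    B,G,R=im[...,0],im[...,1],im[...,2]
    m=((R>165)&(R-G>35)&(B-G>5)).astype(np.uint8)
    k,_,st,ce=cv2.connectedComponentsWithStats(m)
    o=[]
    for i in range(1,k):
        if st[i,4]>150:
            d=c['R'].T@np.linalg.inv(c['mtx'])@np.r_[ce[i],1];C=-c['R'].T@c['t']
            o.append(np.r_[ce[i],st[i,4],C+d*(.1785-C[2])/d[2]])
    return np.array(o)
def fit(P):
    best=None
    tx=np.array([[a,b] for a in(-.028,.028) for b in(-.056,0,.056)])
    from scipy.optimize import linear_sum_assignment as L
    for a in np.radians(np.arange(-40,40,.25)):
        c,s=np.cos(a),np.sin(a);M=tx@np.array([[c,s],[-s,c]])+P.mean(0)
        D=np.linalg.norm(M[:,None]-P[None],axis=2);i,j=L(D**2);e=(D[i,j]**2).mean()**.5
        if best is None or e<best[0]:best=(e,np.degrees(a),P.mean(0),M)
    return best
E
python3 - <<'E'
from h import *
np.set_printoptions(precision=4,suppress=True)
for n in('top','side'):
    o=squares(n);print(n);print(o)
    if len(o)==6:print(fit(o[:,3:5]))
print(Ro.from_quat([.21718,.97613,-.0007,-.00013]).as_matrix())
E
```

```text
top
[]
side
[]
[[-0.9057  0.424  -0.0006]
 [ 0.424   0.9057 -0.0013]
 [-0.0001 -0.0014 -1.    ]]
```

```bash
python3 - <<'E'
from h import *
a=cv2.imread('pics/top.png');b=cv2.imread('pics/side.png')
print([a[y,x] for x,y in((291,208),(339,240),(280,180))],[b[y,x] for x,y in((325,200),(345,190))])
E
sed -i 's/m=((R>165).*/m=((R>150)\&(R-G>25)\&(R-G<80)\&(abs(B-R)<70)\&(B>120)).astype(np.uint8)/' h.py
python3 - <<'E'
from h import *
np.set_printoptions(precision=4,suppress=True)
for n in('top','side'):
    o=squares(n);print(n);print(o)
    if len(o)==6:print(fit(o[:,3:5]))
E
```

```text
[array([134, 129, 165], dtype=uint8), array([135, 130, 166], dtype=uint8), array([ 78,  65, 121], dtype=uint8)] [array([137, 133, 169], dtype=uint8), array([ 80,  64, 125], dtype=uint8)]
top
[[291.0668 207.1432 419.       0.6104   0.0832   0.1785]
 [316.9399 211.1514 416.       0.6008   0.0279   0.1785]
 [342.7091 215.0986 416.       0.5914  -0.0271   0.1785]
 [286.9033 232.5495 424.       0.5553   0.0926   0.1785]
 [312.8498 236.5493 426.       0.5459   0.0375   0.1785]
 [338.8615 240.5681 426.       0.5364  -0.0176   0.1785]]
(np.float64(0.00010957580151081882), np.float64(-9.75), array([0.5734, 0.0327]), array([[ 0.5363, -0.0177],
       [ 0.5458,  0.0375],
       [ 0.5553,  0.0927],
       [ 0.5915, -0.0272],
       [ 0.601 ,  0.028 ],
       [ 0.6105,  0.0832]]))
side
[[326.0829 199.2746 193.       0.6098   0.0797   0.1785]
 [308.1063 208.2319 207.       0.5545   0.0891   0.1785]
 [339.3037 211.6075 214.       0.6003   0.0246   0.1785]
 [321.2489 220.8578 225.       0.5455   0.0341   0.1785]
 [353.0345 224.6207 232.       0.5904  -0.0305   0.1785]
 [334.8    234.2936 235.       0.5357  -0.021    0.1785]]
(np.float64(0.0002532999985309495), np.float64(-9.75), array([0.5727, 0.0294]), array([[ 0.5356, -0.0211],
       [ 0.5451,  0.0341],
       [ 0.5546,  0.0893],
       [ 0.5908, -0.0306],
       [ 0.6003,  0.0246],
       [ 0.6098,  0.0798]]))
```

```bash
python3 -m crank '[{"claw":1,"az":-0.85},{"claw":1,"az":-0.85},{"claw":1,"az":-0.85},{"claw":1,"dx":-0.6,"dy":-0.7},{"claw":1,"dx":-0.6,"dy":-0.7},{"claw":1,"dx":-0.6,"dy":-0.7},{"claw":1,"dx":-0.6,"dy":-0.7},{"claw":1,"dx":-0.6,"dy":-0.7}]' 10
cat > w.py <<'E'
from h import *
from bench import r
import sys
T=dict(FR=(.536,-.0195),FM=(.5455,.036),FL=(.555,.091),BR=(.591,-.029),BM=(.6005,.026),BL=(.610,.0815))
s=r.read_state();R=Ro.from_quat(s['eef_rot'])
d=R.inv().apply(np.r_[T[sys.argv[1]],s['ee_pos'][2]]-s['ee_pos'])/.03
print('t',s['time'],s['ee_pos'].round(4),s['ft_force'].round(2),'w',round(s['width'],4),'rows dxyz',d.round(3),'z dev',np.round(R.as_matrix()[:,2],4),'yaw y',np.degrees(np.arctan2(R.as_matrix()[1,1],R.as_matrix()[0,1])).round(2))
E
python3 w.py FL
```

```text
t 0.1 [0.2648 0.5658 0.2328] [-0.73  0.6   0.29] w 0.087 rows dxyz [-1.5469e+01 -1.0233e+01  1.4000e-02] z dev [-5.0e-04 -1.2e-03 -1.0e+00] yaw y 64.92invalid input at $[0]: expected keys claw, dx, dy, dz, ax, ay, az
```

All keys needed.

```bash
python3 -m crank '[{"claw":1,"dx":0,"dy":0,"dz":0,"ax":0,"ay":0,"az":-0.85},{"claw":1,"dx":0,"dy":0,"dz":0,"ax":0,"ay":0,"az":-0.85},{"claw":1,"dx":0,"dy":0,"dz":0,"ax":0,"ay":0,"az":-0.85},{"claw":1,"dx":-0.6,"dy":-0.7,"dz":0,"ax":0,"ay":0,"az":0},{"claw":1,"dx":-0.6,"dy":-0.7,"dz":0,"ax":0,"ay":0,"az":0},{"claw":1,"dx":-0.6,"dy":-0.7,"dz":0,"ax":0,"ay":0,"az":0},{"claw":1,"dx":-0.6,"dy":-0.7,"dz":0,"ax":0,"ay":0,"az":0},{"claw":1,"dx":0,"dy":0,"dz":0,"ax":0,"ay":0,"az":0}]' 10
python3 w.py FL
```

```text
time: 0.77
ee_pos: [0.326, 0.4661, 0.2335]
eef_rot: [0.089, 0.996, -0.001, 0.001]
ft_force: [1.2, 0.6, -0.2]
width: 0.0417
grip_force: 0.0
t 0.7667 [0.326  0.4661 0.2335] [ 1.19  0.59 -0.21] w 0.0417 rows dxyz [ -9.726 -10.957   0.04 ] z dev [ 0.0017 -0.0022 -1.    ] yaw y 79.81
```

```bash
python3 -m crank '[{"claw":1,"dx":-0.8,"dy":-0.9,"dz":0,"ax":0,"ay":0,"az":0},{"claw":1,"dx":-0.8,"dy":-0.9,"dz":0,"ax":0,"ay":0,"az":0},{"claw":1,"dx":-0.8,"dy":-0.9,"dz":0,"ax":0,"ay":0,"az":0},{"claw":1,"dx":-0.8,"dy":-0.9,"dz":0,"ax":0,"ay":0,"az":0},{"claw":1,"dx":-0.8,"dy":-0.9,"dz":0,"ax":0,"ay":0,"az":0},{"claw":1,"dx":-0.8,"dy":-0.9,"dz":0,"ax":0,"ay":0,"az":0},{"claw":1,"dx":-0.8,"dy":-0.9,"dz":0,"ax":0,"ay":0,"az":0},{"claw":1,"dx":-0.8,"dy":-0.9,"dz":0,"ax":0,"ay":0,"az":0}]' 
python3 w.py FL
```

```text
time: 1.43
ee_pos: [0.4747, 0.224, 0.2335]
eef_rot: [0.085, 0.996, 0.0, -0.0]
ft_force: [1.1, 0.1, -0.2]
width: 0.0007
grip_force: 0.0
t 1.4333 [0.4747 0.224  0.2335] [ 1.12  0.09 -0.23] w 0.0007 rows dxyz [-3.392 -3.913 -0.   ] z dev [-1.e-04  0.e+00 -1.e+00] yaw y 80.22
```

```bash
python3 -m crank '[{"claw":1,"dx":-0.8,"dy":-0.9,"dz":0,"ax":0,"ay":0,"az":0},{"claw":1,"dx":-0.8,"dy":-0.9,"dz":0,"ax":0,"ay":0,"az":0},{"claw":1,"dx":-0.8,"dy":-0.9,"dz":0,"ax":0,"ay":0,"az":0},{"claw":1,"dx":0,"dy":0,"dz":0,"ax":0,"ay":0,"az":0},{"claw":1,"dx":0,"dy":0,"dz":0,"ax":0,"ay":0,"az":0},{"claw":1,"dx":0,"dy":0,"dz":0,"ax":0,"ay":0,"az":0}]' 
python3 w.py FL
```

```text
time: 1.93
ee_pos: [0.531, 0.1342, 0.2332]
eef_rot: [0.085, 0.996, 0.0, -0.0]
ft_force: [-0.2, 1.2, -0.5]
width: 0.0009
grip_force: 0.0
t 1.9333 [0.531  0.1342 0.2332] [-0.22  1.15 -0.47] w 0.0009 rows dxyz [-1.034e+00 -1.283e+00 -1.000e-03] z dev [-8.e-04  3.e-04 -1.e+00] yaw y 80.23
```

```bash
python3 -m crank '[{"claw":1,"dx":-0.52,"dy":-0.64,"dz":0,"ax":0,"ay":0,"az":0},{"claw":1,"dx":-0.52,"dy":-0.64,"dz":0,"ax":0,"ay":0,"az":0},{"claw":1,"dx":0,"dy":0,"dz":0,"ax":0,"ay":0,"az":0},{"claw":1,"dx":0,"dy":0,"dz":0.6,"ax":0,"ay":0,"az":0},{"claw":1,"dx":0,"dy":0,"dz":0.6,"ax":0,"ay":0,"az":0},{"claw":1,"dx":0,"dy":0,"dz":0,"ax":0,"ay":0,"az":0},{"claw":1,"dx":0,"dy":0,"dz":0,"ax":0,"ay":0,"az":0},{"claw":1,"dx":0,"dy":0,"dz":0,"ax":0,"ay":0,"az":0}]' 
python3 w.py FL
python3 -c "
from bench import r;import cv2
cv2.imwrite('pics/w1.png',r.camera('wrist')['color'][:,:,::-1])"
```

```text
time: 2.6
ee_pos: [0.5556, 0.0914, 0.1985]
eef_rot: [0.085, 0.996, 0.0, 0.0]
ft_force: [1.3, -0.9, -0.0]
width: 0.0006
grip_force: 0.0
t 2.6 [0.5556 0.0914 0.1985] [ 1.26 -0.86 -0.04] w 0.0006 rows dxyz [ 0.017 -0.018 -0.   ] z dev [ 6.e-04  5.e-04 -1.e+00] yaw y 80.3
```

View pics/w1.png

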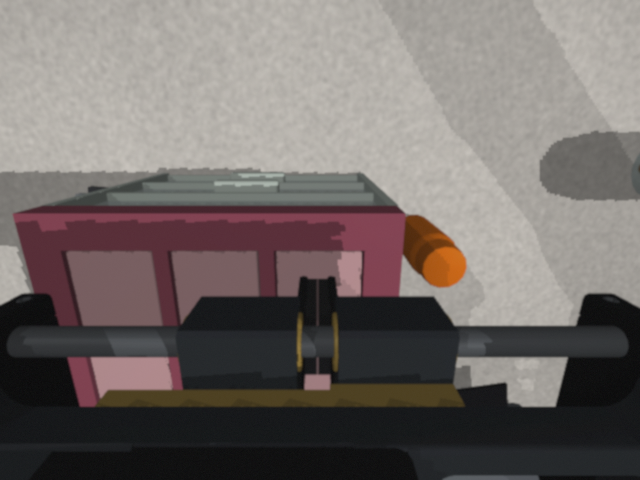

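The picture shows the fingers at column 318, centred on the front-left square (columns 276 to 363). I'll press in small steps.

```bash
Z='"claw":1,"dx":0,"dy":0,"ax":0,"ay":0,"az":0'; python3 -m crank '[{"claw":1,"dx":0,"dy":0,"dz":0.15,"ax":0,"ay":0,"az":0},{"claw":1,"dx":0,"dy":0,"dz":0.12,"ax":0,"ay":0,"az":0},{"claw":1,"dx":0,"dy":0,"dz":0.03,"ax":0,"ay":0,"az":0},{"claw":1,"dx":0,"dy":0,"dz":0,"ax":0,"ay":0,"az":0},{"claw":1,"dx":0,"dy":0,"dz":0,"ax":0,"ay":0,"az":0}]' | sed -n '2p;4p'
python3 -m crank '[{"claw":1,"dx":0,"dy":0,"dz":0.04,"ax":0,"ay":0,"az":0},{"claw":1,"dx":0,"dy":0,"dz":0,"ax":0,"ay":0,"az":0},{"claw":1,"dx":0,"dy":0,"dz":0,"ax":0,"ay":0,"az":0}]'| sed -n '2p;4p'
python3 -m crank '[{"claw":1,"dx":0,"dy":0,"dz":0.04,"ax":0,"ay":0,"az":0},{"claw":1,"dx":0,"dy":0,"dz":0,"ax":0,"ay":0,"az":0},{"claw":1,"dx":0,"dy":0,"dz":0,"ax":0,"ay":0,"az":0}]'| sed -n '2p;4p'
```

```text
ee_pos: [0.556, 0.0907, 0.19]
ft_force: [-3.7, 1.0, 10.8]
ee_pos: [0.556, 0.0907, 0.1899]
ft_force: [-7.8, -1.5, 21.1]
ee_pos: [0.556, 0.0907, 0.1898]
ft_force: [-13.3, -1.7, 29.9]
```

Front left is solid, with contact at TCP z = 0.190 and about 8 N/mm. Next is front middle.

```bash
python3 -m crank '[{"claw":1,"dx":0,"dy":0,"dz":-0.5,"ax":0,"ay":0,"az":0},{"claw":1,"dx":0,"dy":0,"dz":0,"ax":0,"ay":0,"az":0},{"claw":1,"dx":0,"dy":-0.93,"dz":0,"ax":0,"ay":0,"az":0},{"claw":1,"dx":0,"dy":-0.93,"dz":0,"ax":0,"ay":0,"az":0},{"claw":1,"dx":0,"dy":0,"dz":0,"ax":0,"ay":0,"az":0},{"claw":1,"dx":0,"dy":0,"dz":0,"ax":0,"ay":0,"az":0},{"claw":1,"dx":0,"dy":0,"dz":0,"ax":0,"ay":0,"az":0}]' >/dev/null; python3 w.py FM
python3 -m crank '[{"claw":1,"dx":0,"dy":0,"dz":0.2,"ax":0,"ay":0,"az":0},{"claw":1,"dx":0,"dy":0,"dz":0.15,"ax":0,"ay":0,"az":0},{"claw":1,"dx":0,"dy":0,"dz":0.05,"ax":0,"ay":0,"az":0},{"claw":1,"dx":0,"dy":0,"dz":0,"ax":0,"ay":0,"az":0},{"claw":1,"dx":0,"dy":0,"dz":0,"ax":0,"ay":0,"az":0}]'| sed -n '2p;4p'
```

```text
t 4.15 [0.546  0.0359 0.2009] [0.77 0.89 0.21] w 0.0006 rows dxyz [ 0.018 -0.001  0.   ] z dev [-1.e-04  5.e-04 -1.e+00] yaw y 80.22
ee_pos: [0.5462, 0.0365, 0.19]
ft_force: [-5.2, 0.6, 12.4]
```

Front middle is solid too, at 12.4 N with no travel. Next is front right.

```bash
python3 -m crank '[{"claw":1,"dx":0,"dy":0,"dz":-0.4,"ax":0,"ay":0,"az":0},{"claw":1,"dx":0,"dy":0,"dz":0,"ax":0,"ay":0,"az":0},{"claw":1,"dx":0,"dy":-0.93,"dz":0,"ax":0,"ay":0,"az":0},{"claw":1,"dx":0,"dy":-0.93,"dz":0,"ax":0,"ay":0,"az":0},{"claw":1,"dx":0,"dy":0,"dz":0,"ax":0,"ay":0,"az":0},{"claw":1,"dx":0,"dy":0,"dz":0,"ax":0,"ay":0,"az":0},{"claw":1,"dx":0,"dy":0,"dz":0,"ax":0,"ay":0,"az":0}]' >/dev/null; python3 w.py FR
python3 -m crank '[{"claw":1,"dx":0,"dy":0,"dz":0.2,"ax":0,"ay":0,"az":0},{"claw":1,"dx":0,"dy":0,"dz":0.15,"ax":0,"ay":0,"az":0},{"claw":1,"dx":0,"dy":0,"dz":0.05,"ax":0,"ay":0,"az":0},{"claw":1,"dx":0,"dy":0,"dz":0,"ax":0,"ay":0,"az":0},{"claw":1,"dx":0,"dy":0,"dz":0,"ax":0,"ay":0,"az":0}]'| sed -n '2p;4p'
```

```text
t 5.15 [ 0.5367 -0.0189  0.2009] [0.31 1.08 0.1 ] w 0.0007 rows dxyz [ 0.019 -0.025 -0.   ] z dev [-0.e+00  4.e-04 -1.e+00] yaw y 80.24
ee_pos: [0.5368, -0.0184, 0.1899]
ft_force: [-6.0, 1.6, 12.8]
```

Front right is solid. Next is back right.

```bash
python3 -m crank '[{"claw":1,"dx":0,"dy":0,"dz":-0.4,"ax":0,"ay":0,"az":0},{"claw":1,"dx":0,"dy":0,"dz":0,"ax":0,"ay":0,"az":0},{"claw":1,"dx":-0.92,"dy":-0.02,"dz":0,"ax":0,"ay":0,"az":0},{"claw":1,"dx":-0.92,"dy":0,"dz":0,"ax":0,"ay":0,"az":0},{"claw":1,"dx":0,"dy":0,"dz":0,"ax":0,"ay":0,"az":0},{"claw":1,"dx":0,"dy":0,"dz":0,"ax":0,"ay":0,"az":0},{"claw":1,"dx":0,"dy":0,"dz":0,"ax":0,"ay":0,"az":0}]' >/dev/null; python3 w.py BR
python3 -m crank '[{"claw":1,"dx":0,"dy":0,"dz":0.2,"ax":0,"ay":0,"az":0},{"claw":1,"dx":0,"dy":0,"dz":0.15,"ax":0,"ay":0,"az":0},{"claw":1,"dx":0,"dy":0,"dz":0.05,"ax":0,"ay":0,"az":0},{"claw":1,"dx":0,"dy":0,"dz":0,"ax":0,"ay":0,"az":0},{"claw":1,"dx":0,"dy":0,"dz":0,"ax":0,"ay":0,"az":0}]'| sed -n '2p;4p'
```

```text
t 6.15 [ 0.5905 -0.0294  0.2005] [0.37 0.75 0.16] w 0.0002 rows dxyz [-0.014  0.017 -0.   ] z dev [-1.e-03 -2.e-04 -1.e+00] yaw y 80.22
ee_pos: [0.5905, -0.0293, 0.19]
ft_force: [-4.0, -0.0, 9.2]
```

Back right is solid. Next is back middle.

```bash
python3 -m crank '[{"claw":1,"dx":0,"dy":0,"dz":-0.4,"ax":0,"ay":0,"az":0},{"claw":1,"dx":0,"dy":0,"dz":0,"ax":0,"ay":0,"az":0},{"claw":1,"dx":0,"dy":0.93,"dz":0,"ax":0,"ay":0,"az":0},{"claw":1,"dx":0,"dy":0.94,"dz":0,"ax":0,"ay":0,"az":0},{"claw":1,"dx":0,"dy":0,"dz":0,"ax":0,"ay":0,"az":0},{"claw":1,"dx":0,"dy":0,"dz":0,"ax":0,"ay":0,"az":0},{"claw":1,"dx":0,"dy":0,"dz":0,"ax":0,"ay":0,"az":0}]' >/dev/null; python3 w.py BM
python3 -m crank '[{"claw":1,"dx":0,"dy":0,"dz":0.2,"ax":0,"ay":0,"az":0},{"claw":1,"dx":0,"dy":0,"dz":0.15,"ax":0,"ay":0,"az":0},{"claw":1,"dx":0,"dy":0,"dz":0.05,"ax":0,"ay":0,"az":0},{"claw":1,"dx":0,"dy":0,"dz":0,"ax":0,"ay":0,"az":0},{"claw":1,"dx":0,"dy":0,"dz":0,"ax":0,"ay":0,"az":0}]'| sed -n '2p;4p'
```

```text
t 7.15 [0.6003 0.0253 0.2011] [-0.34 -0.45  0.81] w 0.0004 rows dxyz [-0.003  0.023 -0.   ] z dev [-0.e+00 -3.e-04 -1.e+00] yaw y 80.22
ee_pos: [0.6002, 0.0253, 0.1888]
ft_force: [-0.0, -0.2, 0.2]
```

This one gives: 1.2 mm in with no reaction. I'll press on in steps to the bottom.

```bash
python3 -m crank '[{"claw":1,"dx":0,"dy":0,"dz":0.08,"ax":0,"ay":0,"az":0},{"claw":1,"dx":0,"dy":0,"dz":0,"ax":0,"ay":0,"az":0},{"claw":1,"dx":0,"dy":0,"dz":0,"ax":0,"ay":0,"az":0}]'| sed -n '2p;4p'
python3 -m crank '[{"claw":1,"dx":0,"dy":0,"dz":0.08,"ax":0,"ay":0,"az":0},{"claw":1,"dx":0,"dy":0,"dz":0.03,"ax":0,"ay":0,"az":0},{"claw":1,"dx":0,"dy":0,"dz":0.03,"ax":0,"ay":0,"az":0},{"claw":1,"dx":0,"dy":0,"dz":0,"ax":0,"ay":0,"az":0},{"claw":1,"dx":0,"dy":0,"dz":0,"ax":0,"ay":0,"az":0}]'| sed -n '2p;4p'
```

```text
ee_pos: [0.6003, 0.0257, 0.1866]
ft_force: [-0.3, 0.4, 0.5]
ee_pos: [0.6004, 0.0258, 0.183]
ft_force: [-1.3, -0.1, 3.8]
```

```bash
python3 -m crank '[{"claw":1,"dx":0,"dy":0,"dz":0.025,"ax":0,"ay":0,"az":0},{"claw":1,"dx":0,"dy":0,"dz":0,"ax":0,"ay":0,"az":0},{"claw":1,"dx":0,"dy":0,"dz":0,"ax":0,"ay":0,"az":0},{"claw":1,"dx":0,"dy":0,"dz":0,"ax":0,"ay":0,"az":0}]'| sed -n '2p;4p'
python3 -m crank '[{"claw":1,"dx":0,"dy":0,"dz":-0.4,"ax":0,"ay":0,"az":0},{"claw":1,"dx":0,"dy":0,"dz":-0.8,"ax":0,"ay":0,"az":0},{"claw":1,"dx":0,"dy":0,"dz":-0.8,"ax":0,"ay":0,"az":0},{"claw":1,"dx":0,"dy":0,"dz":-0.8,"ax":0,"ay":0,"az":0},{"claw":1,"dx":0,"dy":0,"dz":-0.8,"ax":0,"ay":0,"az":0},{"claw":1,"dx":0,"dy":0,"dz":0,"ax":0,"ay":0,"az":0},{"claw":1,"dx":0,"dy":0,"dz":0,"ax":0,"ay":0,"az":0}]'
python3 -c "
from bench import r;import cv2
for n in ('side','top'):cv2.imwrite(f'pics/{n}2.png',cv2.resize(r.camera(n)['color'][130:310,220:430,::-1],None,fx=2.5,fy=2.5))"
```

```text
ee_pos: [0.6004, 0.0257, 0.183]
ft_force: [-5.4, -1.1, 10.4]
time: 9.15
ee_pos: [0.6011, 0.0257, 0.2915]
eef_rot: [0.085, 0.996, 0.0, 0.001]
ft_force: [-0.3, 0.3, -1.1]
width: 0.0003
grip_force: 0.0
```

View pics/side2.png

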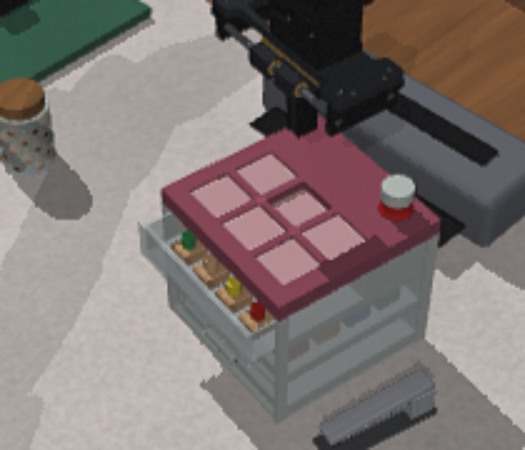

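The crop shows the drawer sprung out at the front (around (200,280)) and the back-middle square sunk in at (300,207). The pot is in place and the gripper is clear above. I'll settle the arm a little higher and hand in.

```bash
python3 -m crank '[{"claw":1,"dx":0,"dy":0,"dz":-0.8,"ax":0,"ay":0,"az":0},{"claw":1,"dx":0,"dy":0,"dz":-0.8,"ax":0,"ay":0,"az":0},{"claw":1,"dx":0,"dy":0,"dz":0,"ax":0,"ay":0,"az":0},{"claw":1,"dx":0,"dy":0,"dz":0,"ax":0,"ay":0,"az":0},{"claw":1,"dx":0,"dy":0,"dz":0,"ax":0,"ay":0,"az":0}]' && python3 -c "
from bench import r
print(r.close_job())"
```

```text
time: 9.67
ee_pos: [0.6, 0.0258, 0.3364]
eef_rot: [0.085, 0.996, -0.0, -0.001]
ft_force: [0.7, 0.5, -0.9]
width: 0.0001
grip_force: 0.0
the job is handed in; nothing more can be done
None
```

The catch was the back-middle square: pressed fully in (7 mm, about 10 N), it let the top drawer spring out and stay out, and the job was handed in at about 9.7 s with the arm clear above; one of the five solid squares, the first (front left), took about 30 N while I was feeling for it.

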